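# Tip two drained tube racks back onto their feet

## Task

The two empty tube racks, a large and a small one, have been washed and left standing on their long sides to drain; push each one over with the fingertips so that it stands on its feet with its tube holes facing up, ready for loading. Tip them where they stand: do not lift or carry them, and do not shove them along the bench. Leave the filled rack, the bottle, the jar and the carton alone.

Things in the scene. Friction and masses are not known exactly. Their poses are not given: they have to be found in the camera images.
- large: The large empty rack, white plastic, 5 by 12 square tube holes, 244 x 104 mm, 70 mm from feet to hole face, about 280 g. Starts on a long side, so 104 mm tall and 70 mm thick, turned any way. Origin: middle of the side it stands on. x: level, from hole face to feet, the way it must tip (points down once it is on its feet); y: its length; z: up at the start.
- large_holes (a point): Centre of the large rack's hole face, the outside of its top grid of open holes (17 mm): 52 mm above the bench at the start, 70 mm when it stands on its feet. The other broad face is the base: closed but for thin drain slots, with a 4 mm foot at each corner.
- large_edge (a point): Middle of the large rack's lower feet-side edge, on the bench at the start: the line about which it tips. Past about 33 degrees it falls onto its feet by itself. Friction with the bench is about 0.5 to 0.7, so a low push slides it.
- large_mid (a point): Centre of the large rack's box shape; its weight acts a few mm nearer the feet.
- small: The small empty rack, white plastic, 4 by 6 square tube holes, 124 x 84 mm, 56 mm from feet to hole face, about 150 g. Starts on a long side, so 84 mm tall and 56 mm thick, turned any way. Origin: middle of the side it stands on. x: level, from hole face to feet, the way it must tip (points down once it is on its feet); y: its length; z: up at the start.
- small_holes (a point): Centre of the small rack's hole face, the outside of its top grid of open holes (17 mm): 42 mm above the bench at the start, 56 mm when it stands on its feet. The other broad face is the base: closed but for thin drain slots, with a 4 mm foot at each corner.
- small_edge (a point): Middle of the small rack's lower feet-side edge, on the bench at the start: the line about which it tips. Past about 33 degrees it falls onto its feet by itself. Friction with the bench is about 0.5 to 0.7, so a low push slides it.
- small_mid (a point): Centre of the small rack's box shape; its weight acts a few mm nearer the feet.
- filled: Bystander: a large rack (104 by 244 by 70 mm) already on its feet and full of purple-capped tubes, 96 mm tall over the caps, on the robot's left. Origin: centre of its underside.
- bottle: Bystander: clear bottle with a white cap, 64 mm across, 170 mm tall, standing beyond the gap between the racks. Origin: centre of its underside.
- jar: Bystander: low white jar with a lid, 48 mm across, 60 mm tall, just right of the bottle. Origin: centre of its underside.
- carton: Bystander: white carton with a blue band, 130 by 85 mm, 150 mm tall, on the robot's right. Origin: centre of its underside.

How it is judged:
At the end, for the whole second after the job is handed in: Both racks stand at rest on their feet on the bench, holes up (base level within about 5 degrees, hole face 70 mm and 56 mm above the bench within 6 mm), and the feet-side lower edge that each tipped about is within 60 mm of where it was at the start (angle between each of large, small's own x axis and vertical above 3.05 rad and height (world z) of large_holes between 0.064 and 0.076 m and distance of each of large_edge, small_edge from where it was at the start of the episode below 0.06 m and linear speed of each of large, small below 0.02 m/s and height (world z) of small_holes between 0.05 and 0.062 m); the robot touches nothing.
It fails at once if a rack is lifted off the bench (its centre rises about 17 mm more than tipping needs) (height (world z) of large_mid above 0.08 m or height (world z) of small_mid above 0.068 m).
It fails at once if a rack is shoved more than 80 mm along the bench (distance of any of large_edge, small_edge from where it was at the start of the episode above 0.08 m).
It fails at once if the filled rack, bottle, jar or carton is moved by more than 20 mm or tilted (distance of any of filled, bottle, jar, carton from where it was at the start of the episode above 0.02 m or angle between any of filled, bottle, jar, carton's own z axis and vertical above 0.2 rad).
It also fails if it takes over 51 s, if anything falls off the work surface, if the arm or the gripper's body presses on something with over 40 N, if the wrist force passes 120 N, or if a joint passes its speed limit or range.

## Robot

A 6-joint arm with a two-finger parallel gripper is mounted at the origin on the work surface. World frame = base frame: x ahead of the robot, y to its left, z up, the work surface at z = 0. Lengths are in m, angles in rad, forces in N, time in s.
With the tool pointing down it reaches from about 0.225 to 0.875 m from the base axis. Payload 3.4 kg.
Tool frame: the origin (TCP) lies at the very end of the fingers, on their centre line; the grasp point (between the pads) lies 19 mm behind it; z points along the fingers, y is the line along which they close (so a half turn about z gives the same grasp; the last joint's range is limited). The gripper opens to 85 mm and grips with 20 to 120 N. Pads are 22 mm wide; open, the fingers measure 114 mm over their backs; the gripper's body (76 mm by 85 mm) begins 54 mm behind the grasp point. The pads swing forward as they close: fully open they stand 13 mm farther back than shut.
Start: joints at [1.048, 0.276, 1.505, -0, 1.361, -0.121], TCP at [0.225, 0.529, 0.231] pointing down, gripper open.
Joint ranges: [-2.89, 2.89], [-0.75, 2.08], [0.22, 2.7], [-1.18, 4.32], [0.11, 2.71], [-2.7, 2.7]. Speed limits (rad/s): [2.57, 2.57, 3.14, 3.14, 3.14, 3.14].

## Interface

Orientations are given as a unit quaternion [w, x, y, z].
In Python, from rig import manip, get_image, camera_info gives the robot as it stands. The module is installed in compiled form; this text tells all that it offers.
- The arm moves only by the shell command python3 -m crank 'ROWS' [FORCE]. ROWS is a JSON object of lists of equal length, an entry for each row: "translation": the shift along the tool's x, y, z in mm, a list of three; "roll": the turn about the tool's z in rad; "fingers": the opening, from 0 (shut) to 1 (fully open). A call has 1 to 8 rows; each row shifts and turns the commanded pose from where the row before left it, along the tool's axes as they then stand; what a row does not reach is not made up. A row lasts 1/10 s, in which the tool goes at most 50 mm and 8.59 degrees, less where a joint would pass 70% of its speed; a pose out of reach is approached as far as the arm can. A call is refused whole if a number of a shift passes 50 or a number of a turn 0.15, either way. A call with a gripper value outside its range is refused whole. The fingers move at their own pace and stop on an object; FORCE is the grip in N (left out, the last holds). Time passes only in rows, so rows that do not move let the fingers close. It gives the time, the measured TCP pose, the force, the opening and the grip force at its end, in the units of the state.
- manip.get_state(): the state, without advancing time (a new reading comes with each control period).
- get_image(name): name is "scene" or "side" or "wrist"; returns the picture (480x640x3 uint8, blue, green, red); there is no depth.
- camera_info(name): a dict with "mtx" (3x3 intrinsics, pixels), "rvec" (rotation vector, rad) and "tvec" (3), from world to camera coordinates, as OpenCV has them. Camera axes: x right, y down, z forward; pixel columns grow to the right and rows downward; lengths in m; the calibration is good to about 2 mm. A picture is of the moment at which its call begins: read the wrist's pose just before it. camera_info takes no time and is no camera call; for the wrist camera it gives the pose at the moment of the call.
- manip.sign_off(): hands the job in; it is judged then, once.
The state is a dict: "clock": time; "qpos": joint angles; "qd": joint speeds; "effort": joint torques, N m; "position": TCP position; "ee_rot": TCP orientation; "contact_force": force on the tool from outside, world axes, zero at the start; "moment": the same for the moment, N m; "width": finger opening in m; "gripper_force": force on a finger pad.
Only numpy, scipy, OpenCV 4.12 (cv2) and the standard library are available. Lean on these libraries where they do the work, as an engineer would, in place of code of your own. Each camera call takes 0.05 s, during which the arm holds its last target. There are 200 camera calls.

## Working session

There is one attempt and no reset: what is moved stays moved. The work goes in short steps, Python scripts to look and compute and a shell command to move; the robot and the scene stay as the last step left them, time stands still between calls to the robot, and variables do not carry over. Pictures are saved under pics/ and viewed, at most 10 in all, crops included, and the job is handed in when it is done.

```bash
mkdir -p pics; python3 - <<'E'
from rig import manip,get_image,camera_info
import cv2,numpy as np
for n in("scene","side"):
    cv2.imwrite(f"pics/{n}0.png",get_image(n)); i=camera_info(n)
    R=cv2.Rodrigues(np.array(i["rvec"],float))[0]; print(n,np.round(i["mtx"],1).tolist(),(-R.T@np.array(i["tvec"]).ravel()).round(3))
s=manip.get_state();print(s)
E
```

```text
scene [[488.1, 0.0, 320.5], [0.0, 488.1, 237.6], [0.0, 0.0, 1.0]] [1.493 0.299 1.04 ]
side [[553.0, 0.0, 313.2], [0.0, 553.0, 239.5], [0.0, 0.0, 1.0]] [ 0.164 -1.17   0.928]
{'clock': 0.1, 'qpos': array([ 1.04795728e+00,  2.76533794e-01,  1.50601206e+00,  1.89178709e-05,
        1.36073550e+00, -1.21041761e-01]), 'qd': array([-0.0008245 , -0.00103284, -0.00240507, -0.00123711,  0.00136855,
        0.00055975]), 'effort': array([ 2.77917738e-03, -4.17697549e+01, -2.46404296e+01, -1.09212631e-04,
        5.75910788e-03, -2.93539870e-05]), 'position': array([0.22464394, 0.52877473, 0.23052287]), 'ee_rot': array([-2.75934172e-04,  1.99551852e-01,  9.79886904e-01, -7.98046608e-04]), 'contact_force': array([-0.16182383,  0.01787665, -0.81547557]), 'moment': array([-0.02189535, -0.02294653, -0.01970259]), 'gripper_force': 0.0, 'width': 0.08554704732616514}
```

View pics/scene0.png

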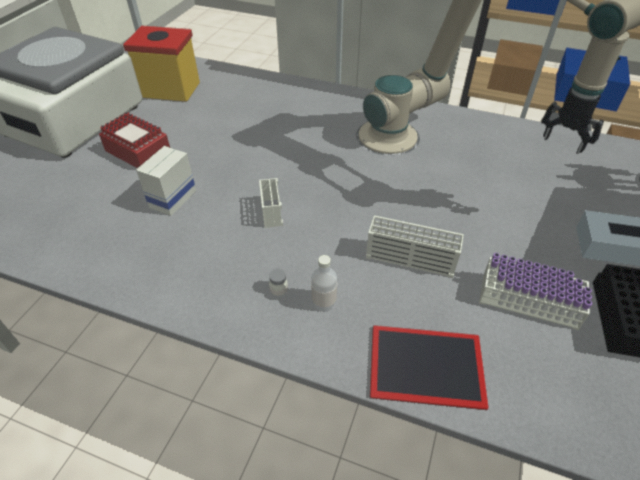

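View pics/side0.png

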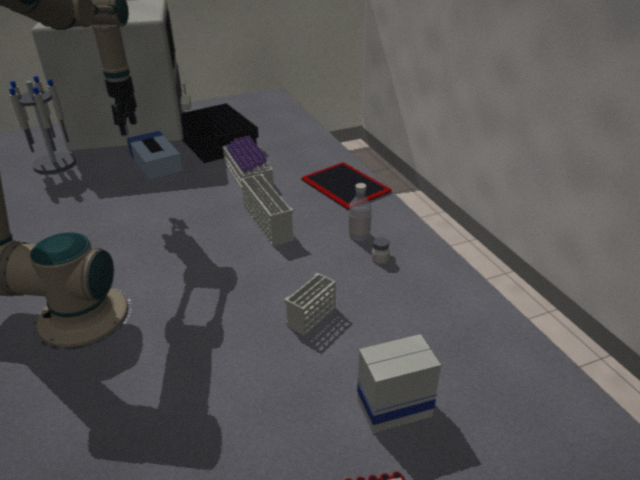

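The scene picture shows the large rack at (415,245) and the small one at (270,202). The side picture shows them at (268,210) and (311,304). Enlarged crops next, to get the corners and tell holes from base.

```bash
python3 - <<'E'
import cv2,numpy as np
s=cv2.imread("pics/scene0.png");d=cv2.imread("pics/side0.png")
def c(im,x,y,w,h,f): return cv2.resize(im[y:y+h,x:x+w],(w*f,h*f),interpolation=cv2.INTER_CUBIC)
# 400x300 tiles
o=np.vstack([np.hstack([c(s,365,205,100,75,4),c(s,230,165,100,75,4)]),np.hstack([c(d,220,170,100,75,4),c(d,270,268,100,75,4)])])
cv2.imwrite("pics/crop.png",o)
E
```

```text
(no output)
```

View pics/crop.png

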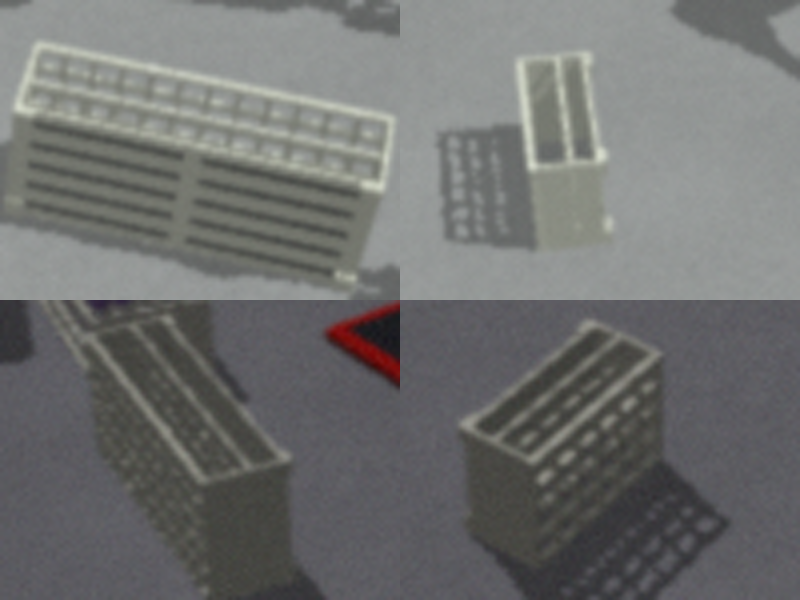

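The crops: the large rack's slotted base with feet faces away from the robot, so it tips away from the robot (+x). The small rack's holes are on the -y side and its feet on the +y side, so it tips towards +y. Now I fit boxes to the top corners.

```bash
python3 - <<'E'
from rig import camera_info
import cv2,numpy as np
from scipy.optimize import least_squares
I={n:camera_info(n) for n in("scene","side")}
off={"sl":("scene",365,205,0,0),"ss":("scene",230,165,400,0),"dl":("side",220,170,0,300),"ds":("side",270,268,400,300)}
def px(k,p):
    n,x,y,a,b=off[k]; return n,np.array([(p[0]-a+.5)/4-.5+x,(p[1]-b+.5)/4-.5+y])
def ray(n,p,z):
    i=I[n];K=np.array(i["mtx"]);R=cv2.Rodrigues(np.array(i["rvec"],float))[0];c=-R.T@np.array(i["tvec"]).ravel()
    d=R.T@np.linalg.solve(K,[*p,1]);return c+d*(z-c[2])/d[2]
# corners: local (sx: -1 hole side,+1 feet side ; sy) with y=z cross x
D={"large":(.070,.244,.104,[("sl",(38,42),-1,-1),("sl",(397,117),-1,1),("sl",(383,189),1,1),("sl",(15,110),1,-1),("dl",(168,316),1,1),("dl",(205,482),-1,-1),("dl",(292,458),1,-1)],(.45,.1,0)),
 "small":(.056,.124,.084,[("ss",(516,58),-1,1),("ss",(592,52),1,1),("ss",(607,156),1,-1),("ss",(530,167),-1,-1),("ds",(461,428),1,1),("ds",(590,321),1,-1),("ds",(663,354),-1,-1),("ds",(532,463),-1,1)],(.45,-.1,1.57))}
for nm,(t,L,h,P,g) in D.items():
    W=[];Q=[]
    for k,p,sx,sy in P:
        n,q=px(k,p);w=ray(n,q,h);W.append(w[:2]);Q.append((sx*t/2,sy*L/2));print(nm,k,sx,sy,w.round(4))
    W=np.array(W);Q=np.array(Q)
    # pairing check both y signs
    for s in(1,-1):
        Q2=Q*[1,s]
        f=lambda v:(np.array(v[:2])+Q2@np.array([[np.cos(v[2]),np.sin(v[2])],[-np.sin(v[2]),np.cos(v[2])]])-W).ravel()
        r=least_squares(f,g);print(nm,s,r.x.round(4),"rms",np.sqrt(np.mean(r.fun**2)).round(4))
# bystanders rough
for n,p,z in[("scene",(324,303),0),("scene",(278,291),0),("scene",(323,260),.17),("scene",(278,273),.06),("side",(360,238),0),("side",(381,260),0),("side",(360,186),.17),("scene",(489,258),.096),("scene",(484,300),0),("scene",(168,208),0),("scene",(192,186),0)]:
    print(n,p,ray(n,p,z).round(3))
E
```

```text
large sl -1 -1 [0.5262 0.0956 0.104 ]
large sl -1 1 [0.5114 0.3399 0.104 ]
large sl 1 1 [0.5795 0.3419 0.104 ]
large sl 1 -1 [0.5948 0.0996 0.104 ]
large dl 1 1 [0.5829 0.3347 0.104 ]
large dl -1 -1 [0.5315 0.09   0.104 ]
large dl 1 -1 [0.5982 0.095  0.104 ]
large 1 [0.5545 0.2166 0.0645] rms 0.0028
large -1 [0.5662 0.2168 3.1082] rms 0.0479
small ss -1 1 [ 0.477  -0.2831  0.084 ]
small ss 1 1 [ 0.45   -0.2317  0.084 ]
small ss 1 -1 [ 0.5538 -0.1736  0.084 ]
small ss -1 -1 [ 0.584  -0.2207  0.084 ]
small ds 1 1 [ 0.4535 -0.24    0.084 ]
small ds 1 -1 [ 0.56   -0.1779  0.084 ]
small ds -1 -1 [ 0.588  -0.2251  0.084 ]
small ds -1 1 [ 0.4803 -0.2844  0.084 ]
small 1 [ 0.5183 -0.2296  2.0908] rms 0.0026
small -1 [ 0.5183 -0.2296 -1.0573] rms 0.0394
scene (324, 303) [0.783 0.043 0.   ]
scene (278, 291) [ 0.79  -0.085  0.   ]
scene (323, 260) [0.784 0.04  0.17 ]
scene (278, 273) [ 0.777 -0.087  0.06 ]
side (360, 238) [ 0.778  0.023 -0.   ]
side (381, 260) [ 0.784 -0.097 -0.   ]
side (360, 186) [0.777 0.032 0.17 ]
scene (489, 258) [0.567 0.415 0.096]
scene (484, 300) [0.627 0.433 0.   ]
scene (168, 208) [ 0.614 -0.538  0.   ]
scene (192, 186) [ 0.496 -0.523  0.   ]
```

Both fits agree to within 3 mm between the two cameras:
- **Large:** centre (0.555, 0.217), tips along yaw 0.065 rad.
- **Small:** centre (0.518, -0.230), tips along yaw 2.09 rad.

First move: shut the fingers and turn so the 22 mm pad width lies along the large rack, since that can't enter the 17 mm holes.

```bash
python3 -m crank '{"translation":[[0,0,0],[0,0,0],[0,0,0],[0,0,0],[0,0,0],[0,0,0],[0,0,0],[0,0,0]],"roll":[0.138,0.138,0.138,0.138,0.138,0.138,0.138,0.138],"fingers":[0,0,0,0,0,0,0,0]}'
python3 -m crank '{"translation":[[-40,26,0],[-40,26,0],[-40,26,0],[-40,26,0],[-40,26,0],[-40,26,0],[-40,26,0],[-13,16,0]],"roll":[0,0,0,0,0,0,0,0],"fingers":[0,0,0,0,0,0,0,0]}'
cat > h.py <<'E'
from rig import manip
import numpy as np
from scipy.spatial.transform import Rotation as Ro
def to(target,ang):
    "offset in tool mm to target TCP; ang=wanted world angle of tool x"
    s=manip.get_state();w,x,y,z=s["ee_rot"];R=Ro.from_quat([x,y,z,w]).as_matrix()
    print("t",s["clock"],"p",s["position"].round(4),"q",s["qpos"].round(2),"F",s["contact_force"].round(1),"tool mm",(R.T@(np.array(target)-s["position"])*1e3).round(1),"roll",round(np.arctan2(R[1,0],R[0,0])-ang,3),"zt",R[:,2].round(3))
E
python3 -c "
from h import *
to([.4697,.2112,.095],1.6353)"
```

```text
clock: 0.9
position: [0.2247, 0.5289, 0.2308]
ee_rot: [0.0, 0.686, 0.728, -0.0]
contact_force: [-0.5, 0.2, 0.9]
width: -0.0002
gripper_force: 0.0
clock: 1.7
position: [0.4429, 0.2461, 0.231]
ee_rot: [0.001, 0.685, 0.729, -0.001]
contact_force: [-0.5, 0.6, -0.3]
width: -0.0
gripper_force: 0.0
t 1.7 p [0.4429 0.2461 0.231 ] q [ 0.37  0.17  1.64 -0.    1.32  0.31] F [-0.5  0.6 -0.3] tool mm [-36.2  24.6 136.1] roll -0.003 zt [ 0.    -0.002 -1.   ]
```

```bash
python3 -m crank '{"translation":[[-18,8,30],[-18,8,40],[0,0,40],[0,0,26],[0,0,0],[0,0,0]],"roll":[0,0,0,0,0,0],"fingers":[0,0,0,0,0,0]}'
python3 -c "
from h import *
to([.4697,.2112,.095],1.6353)"
python3 - <<'E'
from rig import get_image;import cv2
im=get_image("scene");cv2.imwrite("pics/a.png",cv2.resize(im[150:300,300:500],(800,600),interpolation=cv2.INTER_CUBIC))
E
```

```text
clock: 2.3
position: [0.4599, 0.2149, 0.0954]
ee_rot: [-0.0, 0.684, 0.73, -0.0]
contact_force: [-0.1, -0.6, 0.8]
width: 0.0001
gripper_force: 0.0
t 2.3 p [0.4599 0.2149 0.0954] q [0.3  0.29 1.85 0.   1.   0.23] F [-0.1 -0.6  0.8] tool mm [-4.3  9.6  0.4] roll 0.0 zt [-0.001 -0.    -1.   ]
```

View pics/a.png

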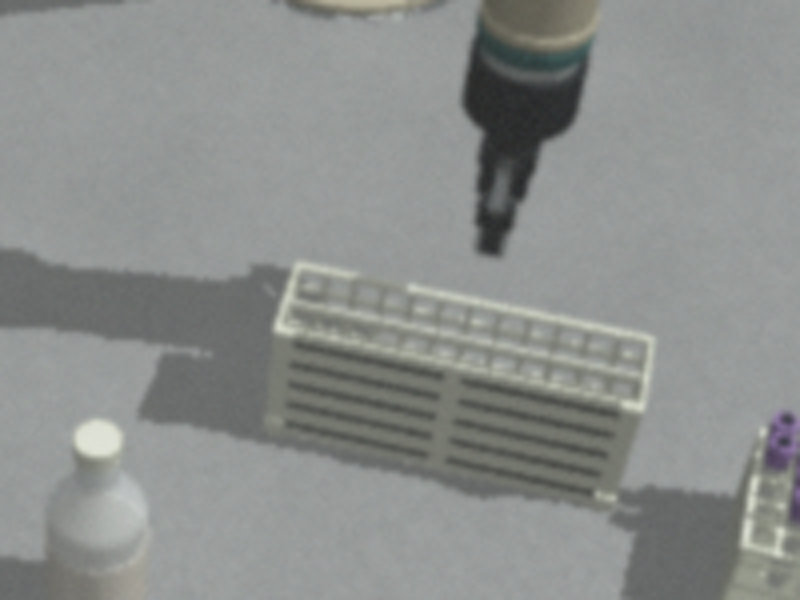

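The fingertip at (490,252) is behind the middle of the rack's top rim, about (470,300), with a clear gap. I'll approach and then push in small steps.

```bash
python3 -m crank '{"translation":[[-4,15,0],[0,15,0],[0,6,0],[0,6,0],[0,6,0],[0,6,0],[0,0,0]],"roll":[0,0,0,0,0,0,0],"fingers":[0,0,0,0,0,0,0]}'
```

```text
clock: 3.05
position: [0.5131, 0.2143, 0.0956]
ee_rot: [-0.001, 0.684, 0.73, -0.001]
contact_force: [-4.1, -0.9, 4.1]
width: 0.0
gripper_force: 2.2
```

```bash
python3 -m crank '{"translation":[[0,6,-4],[0,6,-3],[0,6,-3],[0,6,-2]],"roll":[0,0,0,0],"fingers":[0,0,0,0]}'
python3 - <<'E'
from rig import get_image;import cv2,numpy as np
a=get_image("scene")[170:295,340:480];b=get_image("side")[150:275,210:350]
cv2.imwrite("pics/b.png",cv2.resize(np.hstack([a,b]),None,fx=2.85,fy=2.85,interpolation=cv2.INTER_CUBIC))
E
```

```text
clock: 3.45
position: [0.5393, 0.2161, 0.108]
ee_rot: [0.001, 0.684, 0.73, 0.001]
contact_force: [-0.4, -0.7, 1.4]
width: -0.0002
gripper_force: 0.8
```

View pics/b.png

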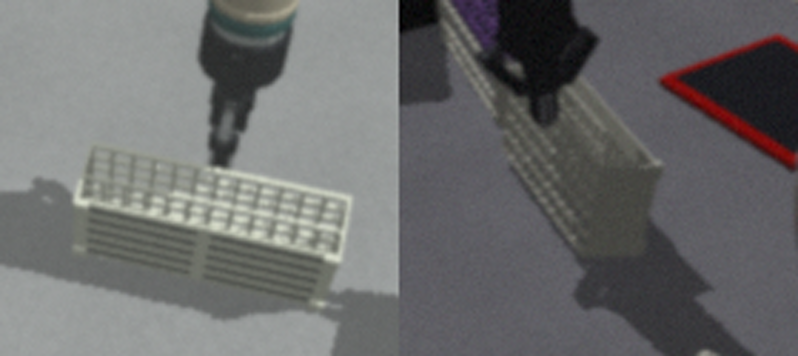

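The rack has tilted visibly (its near lower edge, about (210,275) in the left half, is still in place) and the finger sits on its upper rim. I'll keep going.

```bash
python3 -m crank '{"translation":[[0,6,-2],[0,6,-2],[0,6,-1],[0,6,-1],[0,6,0],[0,6,0],[0,6,0],[0,0,0]],"roll":[0,0,0,0,0,0,0,0],"fingers":[0,0,0,0,0,0,0,0]}'
python3 - <<'E'
from rig import get_image;import cv2,numpy as np
a=get_image("scene")[170:295,340:480];b=get_image("side")[150:275,210:350]
cv2.imwrite("pics/c.png",cv2.resize(np.hstack([a,b]),None,fx=2.85,fy=2.85,interpolation=cv2.INTER_CUBIC))
E
```

```text
clock: 4.35
position: [0.5809, 0.2187, 0.1131]
ee_rot: [0.0, 0.684, 0.73, 0.0]
contact_force: [-0.2, -0.3, 0.2]
width: 0.0001
gripper_force: 0.0
```

View pics/c.png

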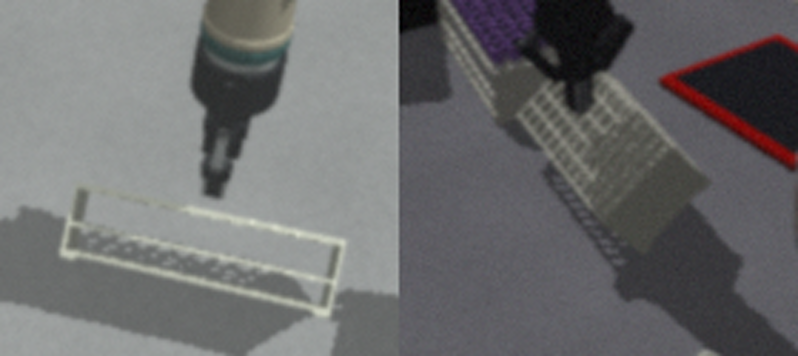

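The rack is past balance and falling onto its feet without the finger. Now I raise the tool and cross to the small rack.

```bash
python3 -m crank '{"translation":[[0,0,-48],[0,0,-48],[-45,-6,0],[-45,-6,0],[-45,-6,0],[-45,-6,0],[-45,-6,0],[-45,-6,0]],"roll":[0,0,0,0,0,0,0,0],"fingers":[0,0,0,0,0,0,0,0]}' | head -2
python3 -m crank '{"translation":[[-45,-6,0],[-45,-6,0],[-45,-6,0],[-45,-6,0],[-45,-3,0],[-15,0,0],[0,0,0]],"roll":[0,0,0,0,0,0,0],"fingers":[0,0,0,0,0,0,0]}' | head -2
python3 -m crank '{"translation":[[0,0,0],[0,0,0],[0,0,0],[0,0,0],[0,0,0],[0,0,0],[0,0,0],[0,0,0]],"roll":[0.139,0.139,0.139,0.139,0.139,0.139,0.139,0.139],"fingers":[0,0,0,0,0,0,0,0]}' | head -2
python3 -c "
from h import *
to([.557,-.297,.078],.5201)
from rig import get_image;import cv2
im=get_image('scene');cv2.imwrite('pics/d.png',im)"
```

```text
clock: 5.25
position: [0.5606, -0.0546, 0.2094]
clock: 5.95
position: [0.5497, -0.2963, 0.2088]
clock: 6.75
position: [0.55, -0.2915, 0.2094]
t 6.75 p [ 0.55   -0.2915  0.2094] q [-0.6   0.36  1.43  0.    1.35  0.45] F [-0.3 -0.  -0.2] tool mm [  3.2   8.5 131.4] roll 0.0 zt [-0.     0.002 -1.   ]
```

View pics/d.png

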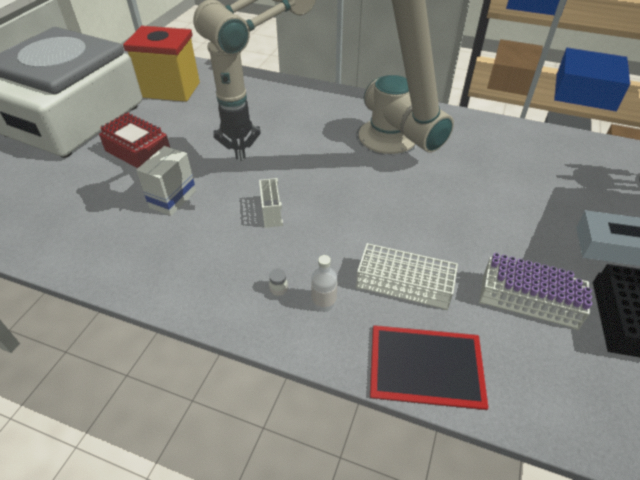

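The large rack stands holes-up at (407,275), clear of the bottle. The tool is on the small rack's hole side. I'll descend and push the same way.

```bash
python3 -m crank '{"translation":[[3,9,30],[0,0,40],[0,0,40],[0,0,21],[0,0,0]],"roll":[0,0,0,0,0],"fingers":[0,0,0,0,0]}' | head -2
python3 -m crank '{"translation":[[0,-15,0],[0,-12,0],[0,-5,0],[0,-5,0],[0,-5,-2],[0,0,0]],"roll":[0,0,0,0,0,0],"fingers":[0,0,0,0,0,0]}'
python3 -c "
from h import *
to([.5322,-.2539,.078],.5201)"
```

```text
clock: 7.3
position: [0.5548, -0.297, 0.0747]
clock: 7.9
position: [0.5362, -0.2639, 0.081]
ee_rot: [0.0, 0.966, 0.259, 0.0]
contact_force: [-0.1, 0.7, 0.2]
width: 0.0
gripper_force: 0.0
t 7.9 p [ 0.5362 -0.2639  0.081 ] q [-0.57  0.43  1.67  0.    1.04  0.47] F [-0.1  0.7  0.2] tool mm [  1.6 -10.7   3. ] roll 0.004 zt [ 0.001 -0.    -1.   ]
```

```bash
python3 -m crank '{"translation":[[1,0,4],[0,-5,-1],[0,-5,-3],[0,-5,-3],[0,-5,-3],[0,-5,-2],[0,-5,-2]],"roll":[0,0,0,0,0,0,0],"fingers":[0,0,0,0,0,0,0]}'
python3 - <<'E'
from rig import get_image;import cv2,numpy as np
a=get_image("scene")[130:255,200:340];b=get_image("side")[230:355,240:380]
cv2.imwrite("pics/e.png",cv2.resize(np.hstack([a,b]),None,fx=2.85,fy=2.85,interpolation=cv2.INTER_CUBIC))
E
```

```text
clock: 8.6
position: [0.521, -0.2368, 0.09]
ee_rot: [-0.001, 0.966, 0.259, -0.001]
contact_force: [0.5, -0.6, -0.7]
width: 0.0001
gripper_force: 0.1
```

View pics/e.png

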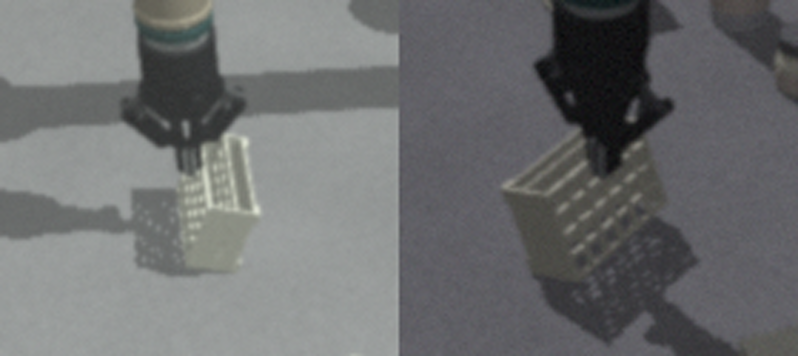

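The small rack is tilted about 20°, with the finger on its upper hole-face rim at (190,170) in the left half. I'll keep pushing.

```bash
python3 -m crank '{"translation":[[0,-5,-1],[0,-5,-1],[0,-5,-1],[0,-5,-1],[0,-5,0],[0,-5,0],[0,-5,0],[0,0,0]],"roll":[0,0,0,0,0,0,0,0],"fingers":[0,0,0,0,0,0,0,0]}'
python3 -m crank '{"translation":[[0,0,-30],[0,0,-48],[0,0,-48],[0,0,0],[0,0,0],[0,0,0]],"roll":[0,0,0,0,0,0],"fingers":[0,0,0,0,0,0]}'
python3 - <<'E'
from rig import get_image;import cv2,numpy as np
A=get_image("scene");B=get_image("side")
c=lambda m,x,y:cv2.resize(m[y:y+75,x:x+100],None,fx=4,fy=4,interpolation=cv2.INTER_CUBIC)
cv2.imwrite("pics/f.png",np.vstack([np.hstack([c(A,357,235),c(A,230,165)]),np.hstack([c(B,230,170),c(B,270,268)])]))
E
```

```text
clock: 9.5
position: [0.5039, -0.2067, 0.0942]
ee_rot: [-0.0, 0.966, 0.259, -0.0]
contact_force: [0.3, -0.5, -0.2]
width: 0.0003
gripper_force: 0.0
clock: 10.1
position: [0.5036, -0.2071, 0.219]
ee_rot: [-0.001, 0.966, 0.259, -0.001]
contact_force: [0.4, 0.3, -0.5]
width: -0.0
gripper_force: 0.0
```

View pics/f.png

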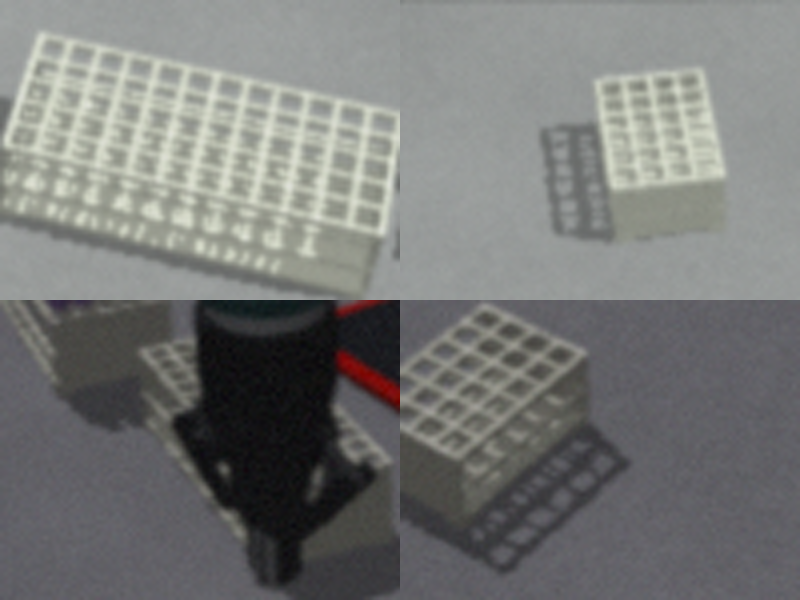

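Both racks stand holes-up and level. Next I check how far each tipping edge moved before handing in.

```bash
python3 - <<'E'
from rig import camera_info,manip
import cv2,numpy as np
i=camera_info("scene");K=np.array(i["mtx"]);R=cv2.Rodrigues(np.array(i["rvec"],float))[0];c=-R.T@np.array(i["tvec"]).ravel()
def ray(p,o,z):
    q=[(p[0]+.5)/4-.5+o[0],(p[1]+.5)/4-.5+o[1],1];d=R.T@np.linalg.solve(K,q);return (c+d*(z-c[2])/d[2])[:2]
for n,a,b,o,z,e in[("large",(39,33),(402,110),(357,235),.07,(.589,.219)),("small",(196,79),(211,189),(230,165),.056,(.504,-.205))]:
    a,b=ray(a,o,z),ray(b,o,z);m=(a+b)/2;print(n,a.round(3),b.round(3),"len",np.linalg.norm(a-b).round(3),"shift",np.linalg.norm(m-e).round(3))
    ok=np.linalg.norm(m-e)<.045
s=manip.get_state();print(s["contact_force"].round(1),s["clock"])
if ok: print(manip.sign_off())
E
```

```text
large [0.603 0.099] [0.586 0.341] len 0.243 shift 0.006
small [ 0.448 -0.231] [ 0.558 -0.17 ] len 0.125 shift 0.004
[-0.4  0.2 -0.4] 10.2
the job is handed in; nothing more can be done
None
```

Both racks now stand on their feet with holes up; their tipping edges moved only about 6 mm (large) and 4 mm (small), the bystanders were not touched, and the job was handed in at 10.2 s.

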